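# Match the volume knobs to their face plates

## Robot

A 6-joint arm with a two-finger parallel gripper is mounted at the origin on the work surface. World frame = base frame: x ahead of the robot, y to its left, z up, the work surface at z = 0. Lengths are in m, angles in rad, forces in N, time in s.
With the tool pointing down it reaches from about 0.3 to 0.875 m from the base axis. Payload 6.4 kg.
Tool frame: the origin (TCP) lies on the centre line of the jaws, within the pads' length; the fingertips stand 25 mm ahead of it and the grasp point (between the pads) lies 6 mm ahead of it (ctrl.tip_reach is the distance from the TCP to the fingertips, in m); z points along the fingers, y is the line along which they close (so a half turn about z gives the same grasp; the last joint's range is limited). The gripper opens to 85 mm and grips with 20 to 120 N. Pads are 22 mm wide; open, the fingers measure 114 mm over their backs; the gripper's body (76 mm by 85 mm) begins 54 mm behind the grasp point. The pads swing forward as they close: fully open they stand 13 mm farther back than shut.
Start: joints at [1.137, 0.181, 1.607, -0, 1.354, -0.206], TCP at [0.13, 0.56, 0.256] pointing down, gripper open.
Joint ranges: [-2.99, 2.99], [-0.89, 2.07], [0.3, 2.58], [-1.14, 4.28], [0, 2.63], [-3.12, 3.12]. Speed limits (rad/s): [2.57, 2.57, 3.01, 3.14, 3.14, 3.14].

## Interface

Orientations are given as a unit quaternion [w, x, y, z].
In Python, from bench import ctrl gives the robot as it stands.
- The arm moves only by the tool servo_tool, never from a script. Its argument "motion" is a list that holds one entry, the list of rows, each a list of 5 numbers: the shift along the tool's x, y, z in cm, then the turn about the tool's z in degrees, then the closure, from -1 (fully open) to 1 (shut). In form: [[[dx, dy, dz, twist, claw], ...]]. A call has 1 to 5 rows; each row is the pose to reach, as a shift and turn from the pose commanded when the call began, along the tool's axes at that moment; what a row does not reach only later rows make up. A row lasts 1/10 s, in which the tool goes at most 50 mm and 8.59 degrees, less where a joint would pass 70% of its speed; a pose out of reach is approached as far as the arm can. A call with a gripper value outside its range is refused whole. The fingers move at their own pace and stop on an object; the grip force is fixed at half the most. Time passes only in rows, so rows that repeat a pose let the fingers close. It gives the time, the measured TCP pose, the force, the opening and the grip force at its end, in the units of the state.
- ctrl.get_obs(): the state, without advancing time (a new reading comes with each control period).
- ctrl.camera(name): name is "scene" or "top" or "wrist"; returns a dict with "pixels" (400x640x3 uint8, red, green, blue), "depth" (400x640 float32, m along the optical axis (not along the pixel's ray), 0 where there is no reading), "fx", "fy", "cx", "cy" (pixels), "R" (3x3) and "t" (3): a world point X has camera coordinates R X + t; the wrist camera has in their place "hand_eye" (4x4, takes a point from camera to tool coordinates, whose origin is the TCP and whose axes are the flange's). Camera axes: x right, y down, z forward; pixel columns grow to the right and rows downward; lengths in m; the calibration is good to about 2 mm. The wrist camera is an equidistant fisheye: a pixel r from the principal point sees the ray r / f radians off the axis. A picture is of the moment at which its call begins: read the wrist's pose just before it.
- ctrl.hand_in(): hands the job in; it is judged then, once.
The state is a dict: "time_s": time; "q": joint angles; "dq": joint speeds; "joint_efforts": joint torques, N m; "eef_pos": TCP position; "eef_rot": TCP orientation; "wrist_force": force on the tool from outside, world axes, zero at the start; "torque": the same for the moment, N m; "opening": opening from 0.0 (shut) to 1.0 (fully open); "grasp_force": force on a finger pad.
Only numpy, scipy, OpenCV 4.12 (cv2) and the standard library are available. Lean on these libraries where they do the work, as an engineer would, in place of code of your own. Each camera call takes 0.05 s, during which the arm holds its last target. There are 200 camera calls.

## Task

Four ribbed black volume knobs lie about the counter, and each belongs to one of the four square steel face plates: the biggest knob in the biggest raised dial ring, the next biggest in the next biggest ring, and so on down. Starting with the biggest knob and working down to the smallest, stand each one upright inside its ring, flat on the plate; set it down, do not drop it. Do not shift the grey ceramic core or the brass screw terminal that lie among them.

Things in the scene. Friction and masses are not known exactly. Their poses are not given: they have to be found in the camera images.
- knob_57: the biggest of the four ribbed black plastic volume knobs: a loose upright round knob 57 mm in diameter and 24 mm tall, flat underside, white pointer line on its top. Origin at the centre of its underside, z up, x along the pointer.
- knob_45: the second biggest of the four ribbed black plastic volume knobs: a loose upright round knob 45 mm in diameter and 24 mm tall, flat underside, white pointer line on its top. Origin at the centre of its underside, z up, x along the pointer.
- knob_34: the third biggest of the four ribbed black plastic volume knobs: a loose upright round knob 34 mm in diameter and 24 mm tall, flat underside, white pointer line on its top. Origin at the centre of its underside, z up, x along the pointer.
- knob_24: the smallest of the four ribbed black plastic volume knobs: a loose upright round knob 24 mm in diameter and 24 mm tall, flat underside, white pointer line on its top. Origin at the centre of its underside, z up, x along the pointer.
- plate_57: face plate with the biggest dial ring, for the 57 mm knob: dark steel square 90 x 90 x 3 mm, fixed to the counter (all four have this outline), with a central raised bright steel ring of inner diameter 77 and outer 85 mm, its rim 7 mm above the counter, round a small dark shaft hole. Origin: centre of its underside, on the counter, z up; inside the ring the surface is 3 mm above it.
- plate_45: face plate with the second biggest dial ring, for the 45 mm knob: dark steel square 90 x 90 x 3 mm, fixed to the counter (all four have this outline), with a central raised bright steel ring of inner diameter 65 and outer 73 mm, its rim 7 mm above the counter, round a small dark shaft hole. Origin: centre of its underside, on the counter, z up; inside the ring the surface is 3 mm above it.
- plate_34: face plate with the third biggest dial ring, for the 34 mm knob: dark steel square 90 x 90 x 3 mm, fixed to the counter (all four have this outline), with a central raised bright steel ring of inner diameter 54 and outer 62 mm, its rim 7 mm above the counter, round a small dark shaft hole. Origin: centre of its underside, on the counter, z up; inside the ring the surface is 3 mm above it.
- plate_24: face plate with the smallest dial ring, for the 24 mm knob: dark steel square 90 x 90 x 3 mm, fixed to the counter (all four have this outline), with a central raised bright steel ring of inner diameter 44 and outer 52 mm, its rim 7 mm above the counter, round a small dark shaft hole. Origin: centre of its underside, on the counter, z up; inside the ring the surface is 3 mm above it.
- core: bystander: grey ceramic transformer core, a loose smooth ring 42 mm in outer diameter with a 22 mm hole, 16 mm tall. Origin at the centre of its underside.
- terminal: bystander: loose brass screw terminal, a block 34 x 22 mm and 16 mm tall with two screw heads, 23 mm tall overall. Origin at the centre of its underside, x along its length.

How it is judged:
On the way, in this order (a step that is already met when the one before it is completed fails the run):
1. the biggest knob (57 mm) stands released inside the biggest ring (horizontal distance between knob_57 and plate_57 below 0.0115 m and z of knob_57 in the frame of plate_57 between 0.001 and 0.0055 m and angle between knob_57's own z axis and vertical below 0.1 rad and linear speed of knob_57 below 0.02 m/s and contact force between the fingers and knob_57 below 0.1 N), for 0.2 s.
2. the second biggest knob (45 mm) stands released inside the second biggest ring (horizontal distance between knob_45 and plate_45 below 0.0115 m and z of knob_45 in the frame of plate_45 between 0.001 and 0.0055 m and angle between knob_45's own z axis and vertical below 0.1 rad and linear speed of knob_45 below 0.02 m/s and contact force between the fingers and knob_45 below 0.1 N), for 0.2 s.
3. the third biggest knob (34 mm) stands released inside the third biggest ring (horizontal distance between knob_34 and plate_34 below 0.0115 m and z of knob_34 in the frame of plate_34 between 0.001 and 0.0055 m and angle between knob_34's own z axis and vertical below 0.1 rad and linear speed of knob_34 below 0.02 m/s and contact force between the fingers and knob_34 below 0.1 N), for 0.2 s.
4. the smallest knob (24 mm) stands released inside the smallest ring (horizontal distance between knob_24 and plate_24 below 0.0115 m and z of knob_24 in the frame of plate_24 between 0.001 and 0.0055 m and angle between knob_24's own z axis and vertical below 0.1 rad and linear speed of knob_24 below 0.02 m/s and contact force between the fingers and knob_24 below 0.1 N), for 0.2 s.
At the end, for the whole second after the job is handed in: Each knob stands upright (within 0.1 rad) and at rest, let go, flat on its own plate inside the ring (its centre within 11.5 mm of the plate's, its underside 1 to 5.5 mm above the plate's); the ceramic core and the brass terminal are within 15 mm of where they lay (all of step 1 and all of step 2 and all of step 3 and all of step 4 and distance of each of core, terminal from where it was at the start of the episode below 0.015 m); the robot touches nothing.
It fails at once if the ceramic core or the brass terminal is shifted by more than 15 mm (distance of any of core, terminal from where it was at the start of the episode above 0.015 m).
It fails at once if a knob is let go in the air (its underside over 25 mm above the counter, untouched by the fingers) ((height (world z) of knob_57 above 0.025 m and contact force between the fingers and knob_57 below 0.02 N) or (height (world z) of knob_45 above 0.025 m and contact force between the fingers and knob_45 below 0.02 N) or (height (world z) of knob_34 above 0.025 m and contact force between the fingers and knob_34 below 0.02 N) or (height (world z) of knob_24 above 0.025 m and contact force between the fingers and knob_24 below 0.02 N)).
It also fails if it takes over 112 s, if anything falls off the work surface, if the arm or the gripper's body presses on something with over 40 N, if the wrist force passes 120 N, or if a joint passes its speed limit or range.

## Working session

There is one attempt and no reset: what is moved stays moved. The work goes in short steps, Python scripts to look and compute and a tool call to move; the robot and the scene stay as the last step left them, time stands still between calls to the robot, and variables do not carry over. Pictures are saved under pics/ and viewed, at most 14 in all, crops included, and the job is handed in when it is done.

Besides the shell and the picture viewer there is one more tool, called after "Request:" as name(argument=value, ...) on one line, values as JSON. servo_tool: Moves the arm, as the interface text tells. Its arguments: {"type":"object","properties":{"motion":{"type":"array"}},"required":["motion"]}

```bash
mkdir -p pics; ls
cat > h.py <<'E'
import numpy as np,cv2
from bench import ctrl
def snap(n):
    o=ctrl.get_obs(); c=ctrl.camera(n); return o,c
def save(c,f): cv2.imwrite('pics/'+f,c['pixels'][:,:,::-1])
def pt(c,u,v,z):
    R=np.array(c['R']);t=np.array(c['t']); C=-R.T@t
    d=R.T@np.array([(u-c['cx'])/c['fx'],(v-c['cy'])/c['fy'],1.])
    return C+d*(z-C[2])/d[2]
E
python3 - <<'E'
from h import *
o,c=snap('top'); save(c,'top1.png'); print(o,c['fx'],c['R'],c['t'])
o,c=snap('scene'); save(c,'scene1.png')
E
```

```text
pics
{'time_s': 0.0, 'q': array([ 1.13668433e+00,  1.81548010e-01,  1.60800710e+00, -2.70938458e-05,
        1.35381159e+00, -2.06306277e-01]), 'dq': array([-0.0002737 ,  0.00019971,  0.00071934, -0.00066815,  0.00030391,
        0.00086807]), 'joint_efforts': array([-5.74376845e-04, -4.44876087e+01, -3.51333690e+01, -3.80476822e-04,
        9.01583611e-03, -2.82625797e-05]), 'eef_pos': array([0.12963139, 0.55966892, 0.25538064]), 'eef_rot': array([-2.66649536e-04,  1.13653773e-01,  9.93520021e-01, -8.46098653e-04]), 'wrist_force': array([0.09122242, 0.29974275, 0.29359849]), 'torque': array([ 0.02397856, -0.00052366, -0.02844308]), 'grasp_force': 0.0, 'opening': 1.002631936686097} 493.17206730894054 [[ 0.01529856 -0.99981015  0.01206752]
 [-0.99628374 -0.01626549 -0.08458214]
 [ 0.08476237 -0.01072869 -0.99634343]] [-0.01978649  0.5140226   1.36219497]
```

View pics/top1.png

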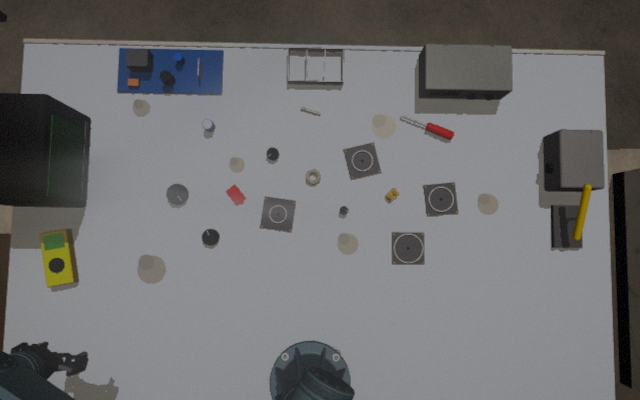

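View pics/scene1.png

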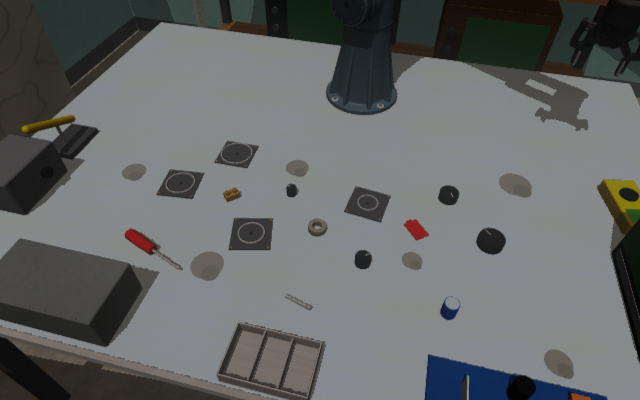

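The top view shows the knobs at about (177,195), (210,238), (272,154) and (343,211). The plates are at (408,248), (441,199), (361,160) and (278,214), the core at (313,177) and the terminal at (392,195). The scene view agrees with this. Next I'll measure them.

Run:
```python
from h import *
o,c=snap('top'); im=c['pixels']; g=im.max(2).astype(int)
big=[]
for n,u,v in [('k',177,195),('k',210,238),('k',272,154),('k',343,211),('p',408,248),('p',441,199),('p',361,160),('p',278,214)]:
    s=14 if n=='k' else 24
    roi=g[v-s:v+s,u-s:u+s]
    m=(roi<110).astype(np.uint8)
    nn,l,st,ce=cv2.connectedComponentsWithStats(m)
    i=1+np.argmax(st[1:,4]); a=st[i,4]
    cs,_=cv2.findContours((l==i).astype(np.uint8),cv2.RETR_EXTERNAL,cv2.CHAIN_APPROX_NONE)
    r=cv2.minAreaRect(cs[0])
    cu,cv_=np.array(r[0])+[u-s,v-s]; z=.012 if n=='k' else .003
    p=pt(c,cu,cv_,z)
    print(n,u,v,np.round([cu,cv_],1),p.round(4),a,'size',np.array(r[1]).round(1),r[2])
    if n=='p': # ring bright pixels
        pp=im[v-s:v+s,u-s:u+s].max(2)
        rr=[]
    t=cv2.resize(im[v-25:v+25,u-25:u+25],(200,200),interpolation=cv2.INTER_CUBIC); big.append(t)
out=np.vstack([np.hstack(big[:4]),np.hstack(big[4:])])
cv2.imwrite('pics/z.png',out[:,:,::-1])
```

```text
k 177 195 [177. 195.] [0.5093 0.383  0.012 ] 369 size [22. 20.] 90.0
k 210 238 [210.5 238. ] [0.3901 0.2848 0.012 ] 269 size [18. 17.] 90.0
k 272 154 [272.4 155. ] [0.6279 0.1173 0.012 ] 158 size [11.7 16. ] 8.13010311126709
k 343 211 [343.  211.5] [ 0.4702 -0.0854  0.012 ] 80 size [11.  8.] 90.0
p 408 248 [408. 248.] [ 0.3704 -0.2709  0.003 ] 938 size [32. 32.] 90.0
p 441 199 [440.2 199.2] [ 0.5101 -0.3631  0.003 ] 932 size [32.1 31.8] 83.6598129272461
p 361 160 [361.7 160.9] [ 0.6165 -0.1381  0.003 ] 937 size [32.3 31.5] 75.96376037597656
p 278 214 [277.5 214.1] [0.4603 0.0996 0.003 ] 929 size [31.5 32.1] 8.130102157592773
```

View pics/z.png

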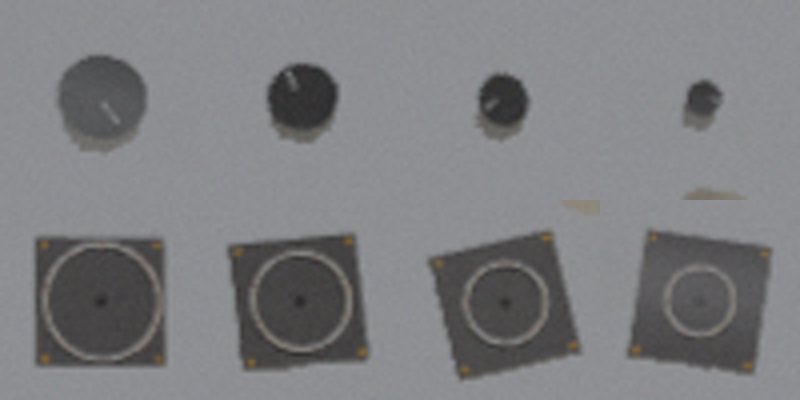

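The four knobs and the four plates are clear, and the ring sizes run 57, 45, 34, 24 from left to right in the bottom row. Next I'll remeasure the knob centres without their shadows and work out the first move.

```bash
cat >> h.py <<'E'
from scipy.spatial.transform import Rotation as Ro
def rot(o): q=o['eef_rot']; return Ro.from_quat([q[1],q[2],q[3],q[0]]).as_matrix()
def go(x,y,z):
    o=ctrl.get_obs(); d=rot(o).T@(np.array([x,y,z])-o['eef_pos'])*100
    print('shift cm',d.round(2),'rows',np.linalg.norm(d)/5)
E
python3 - <<'E'
from h import *
o,c=snap('top'); im=c['pixels']; g=im.max(2).astype(int)
for u,v,th in [(177,195,0),(210,238,75),(272,154,75),(343,211,75)]:
    s=14; roi=im[v-s:v+s,u-s:u+s].astype(int)
    if th==0: m=(roi.max(2)<115)&(roi[...,0]-roi[...,2]<4)
    else: m=roi.max(2)<th
    m=cv2.morphologyEx(m.astype(np.uint8),cv2.MORPH_CLOSE,np.ones((3,3)))
    m=cv2.morphologyEx(m,cv2.MORPH_OPEN,np.ones((3,3)))
    cs,_=cv2.findContours(m,cv2.RETR_EXTERNAL,cv2.CHAIN_APPROX_NONE)
    k=max(cs,key=cv2.contourArea); (cu,cw),r=cv2.minEnclosingCircle(k); M=cv2.moments(k)
    a=pt(c,cu+u-s,cw+v-s,.012);b=pt(c,M['m10']/M['m00']+u-s,M['m01']/M['m00']+v-s,.012)
    print(a[:2].round(4),b[:2].round(4),r,m.sum(), roi[14,14],roi[25,14])
print(ctrl.tip_reach); go(.509,.383,.22)
E
```

```text
[0.5093 0.383 ] [0.5106 0.3829] 11.401854515075684 384 [97 96 98] [110 106 105]
[0.3924 0.2853] [0.393  0.2855] 8.284392356872559 206 [49 53 53] [142 143 147]
[0.6321 0.117 ] [0.6319 0.1179] 6.041623115539551 111 [55 55 56] [142 143 146]
[ 0.4745 -0.0854] [ 0.4742 -0.0857] 3.6056511402130127 43 [61 62 65] [141 142 146]
0.025
shift cm [-40.95  -8.66   3.57] rows 8.400820492643723
```

Request:
servo_tool(motion=[[[-5,-1,0.4,0,-1],[-10,-2,0.9,0,-1],[-14.5,-3,1.3,0,-1],[-19,-4,1.7,0,-1],[-23.5,-5,2.1,0,-1]]])

```text
time_s: 0.7
eef_pos: [0.3489, 0.4573, 0.235]
eef_rot: [-0.0, 0.114, 0.994, -0.0]
wrist_force: [0.9, 0.4, 0.6]
opening: 1.003
grasp_force: 0.0
```

Request:
servo_tool(motion=[[[-4.5,-1,0.4,0,-1],[-9,-2,0.8,0,-1],[-13,-3,1.2,0,-1],[-17.5,-3.7,1.5,0,-1],[-17.5,-3.7,1.5,0,-1]]])

```text
time_s: 1.2
eef_pos: [0.5142, 0.3795, 0.2193]
eef_rot: [0.001, 0.116, 0.993, -0.001]
wrist_force: [-0.2, 0.3, -0.5]
opening: 1.003
grasp_force: 0.0
```

Run:
```python
from h import *
o,c=snap('wrist'); save(c,'w1.png'); print(o['eef_pos'],o['eef_rot'],o['q'],c['fx'],c['cx'],c['cy'],np.round(c['hand_eye'],3))
go(.513,.383,.12)
```

```text
[0.51415795 0.37954569 0.21929739] [ 6.07898074e-04  1.16308129e-01  9.93212839e-01 -5.52715026e-04] [ 0.45125117  0.35256271  1.47099711 -0.00163804  1.31760265 -0.88599117] 309.70691628693146 314.76775866599166 202.05897013624704 [[ 0.    -0.95  -0.312  0.08 ]
 [ 1.     0.    -0.     0.   ]
 [ 0.    -0.312  0.95  -0.117]
 [ 0.     0.     0.     1.   ]]
shift cm [-0.08  0.24  9.93] rows 1.987553481499147
```

View pics/w1.png

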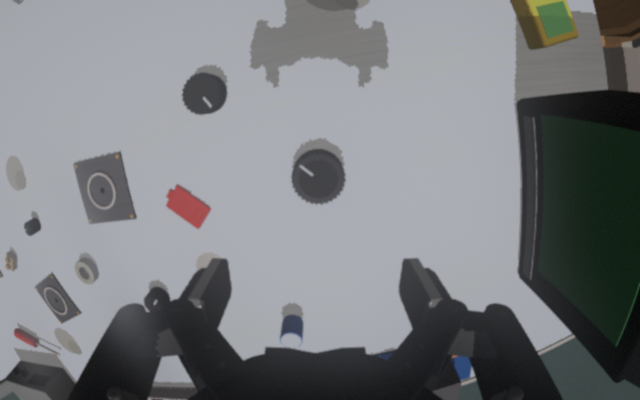

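The wrist view shows knob_57 at (318,177) between the jaws, knob_45 at (205,92), plate_24 at (105,188) and the core at (86,269). I'll cast rays to get positions from this view.

```bash
cat >> h.py <<'E'
def wpt(o,c,u,v,z):
    x,y=(u-c['cx'])/c['fx'],(v-c['cy'])/c['fy']; r=np.hypot(x,y)+1e-12
    d=np.array([x/r*np.sin(r),y/r*np.sin(r),np.cos(r)]); H=np.array(c['hand_eye']); R=rot(o)
    C=o['eef_pos']+R@H[:3,3]; w=R@H[:3,:3]@d
    return C+w*(z-C[2])/w[2]
def near(c,u,v,th,s=45):
    """centre of dark blob nearest to u,v"""
    u,v=int(u),int(v);u0,v0=max(u-s,0),max(v-s,0)
    m=(c['pixels'][v0:v+s,u0:u+s].max(2)<th).astype(np.uint8)
    m=cv2.morphologyEx(cv2.morphologyEx(m,cv2.MORPH_OPEN,np.ones((3,3))),cv2.MORPH_CLOSE,np.ones((7,7)))
    cs,_=cv2.findContours(m,cv2.RETR_EXTERNAL,cv2.CHAIN_APPROX_NONE)
    k=max(cs,key=cv2.contourArea); x,y,w,h=cv2.boundingRect(k); (a,b),r=cv2.minEnclosingCircle(k)
    return a+u0,b+v0,r,(w,h)
def wmeas(o,c,u,v,z,th=90,s=45):
    a,b,r,wh=near(c,u,v,th,s); p=wpt(o,c,a,b,z); print('px',round(a),round(b),round(r,1),wh,'pos',p.round(4)); return p
E
python3 - <<'E'
from h import *
o,c=snap('wrist')
for u,v,z,s in [(318,177,.012,45),(205,92,.012,40),(105,188,.003,45)]:
    wmeas(o,c,u,v,z,90,s)
go(.513,.383,.12)
E
```

```text
px 317 178 26.4 (51, 53) pos [0.5115 0.3833 0.012 ]
px 204 96 22.0 (43, 40) pos [0.3937 0.2868 0.012 ]
px 102 192 2.8 (5, 5) pos [0.4611 0.1004 0.003 ]
shift cm [-0.26  0.17  9.95] rows 1.991150497188848
```

Request:
servo_tool(motion=[[[-0.2,0.2,5,0,-1],[-0.2,0.2,10,0,-1],[-0.2,0.2,13,0,-1],[-0.2,0.2,13,0,-1]]])

```text
time_s: 1.7
eef_pos: [0.5069, 0.3833, 0.0848]
eef_rot: [-0.005, 0.113, 0.994, -0.003]
wrist_force: [-1.1, 0.2, 0.0]
opening: 1.0
grasp_force: 0.0
```

Run:
```python
from h import *
go(.5117,.3834,.028)
o,c=snap('wrist'); save(c,'w2.png');wmeas(o,c,318,140,.012,90,80)
```

```text
shift cm [-0.52  0.15  5.67] rows 1.1396338833591018
px 318 218 37.5 (76, 29) pos [0.4996 0.3865 0.012 ]
```

View pics/w2.png

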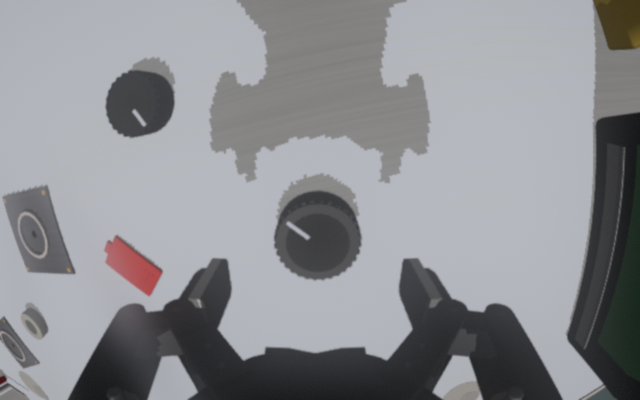

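Knob_57 is at (318,235), centred between the fingers. I'll descend and close.

Request:
servo_tool(motion=[[[-0.2,0.1,3,0,-1],[-0.2,0.1,5.5,0,-1],[-0.2,0.1,6,0,-1],[-0.2,0.1,6,0,-1],[-0.2,0.1,6,0,-1]]])

```text
time_s: 2.25
eef_pos: [0.5155, 0.3859, 0.033]
eef_rot: [0.002, 0.113, 0.994, 0.001]
wrist_force: [0.1, 0.5, 1.1]
opening: 1.0
grasp_force: 0.0
```

Run:
```python
from h import *
go(.5117,.3834,.028)
```

```text
shift cm [ 0.32 -0.33  0.5 ] rows 0.1351026132637862
```

Request:
servo_tool(motion=[[[0.3,-0.3,0.5,0,-1],[0.3,-0.3,0.5,0,-1],[0.3,-0.3,0.5,0,-1]]])

```text
time_s: 2.55
eef_pos: [0.5106, 0.3826, 0.0257]
eef_rot: [0.0, 0.114, 0.994, 0.0]
wrist_force: [0.3, -0.6, 0.2]
opening: 1.0
grasp_force: 0.0
```

Run:
```python
from h import *
go(.5117,.3834,.028)
```

```text
shift cm [-0.09  0.11 -0.23] rows 0.053697584453040424
```

Request:
servo_tool(motion=[[[0,0.1,-0.2,0,-0.6],[0,0.1,-0.2,0,1],[0,0.1,-0.2,0,1],[0,0.1,-0.2,0,1],[0,0.1,-0.2,0,1]]])

```text
time_s: 3.05
eef_pos: [0.5116, 0.384, 0.0283]
eef_rot: [0.001, 0.114, 0.994, 0.001]
wrist_force: [-1.0, -0.3, 5.8]
opening: 0.633
grasp_force: 63.7
```

Request:
servo_tool(motion=[[[0,0,0,0,1],[0,0,0,0,1],[0,0,-0.5,0,1],[0,0,-3,0,1],[0,0,-3,0,1]]])

```text
time_s: 3.55
eef_pos: [0.5126, 0.3845, 0.0601]
eef_rot: [0.002, 0.114, 0.994, 0.001]
wrist_force: [0.6, 0.4, -1.0]
opening: 0.638
grasp_force: 63.4
```

Run:
```python
from h import *
o,c=snap('wrist'); save(c,'w3.png'); print(o['eef_pos'],o['opening'],o['grasp_force'])
go(.3704,-.2709,.08)
```

```text
[0.51262661 0.38452138 0.06013468] 0.6382434917131738 63.44051241874695
shift cm [ -1.   -67.01  -2.26] rows 13.41061020677129
```

View pics/w3.png

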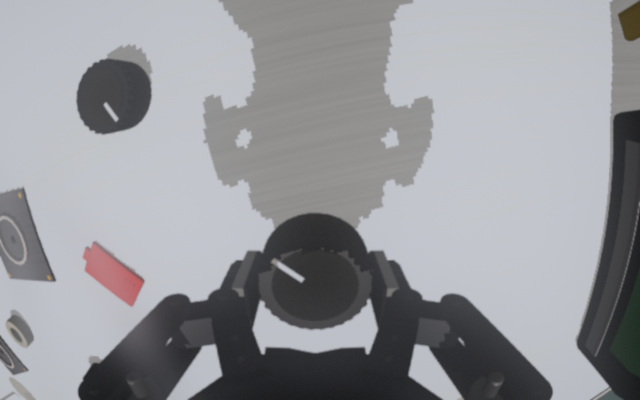

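Knob_57 is held level and centred at (315,285). I'll carry it to plate_57.

Request:
servo_tool(motion=[[[0,-3,-3,0,1],[0,-7.5,-4,0,1],[0,-12,-4,0,1],[-0.3,-16.5,-4,0,1],[-0.3,-21,-4,0,1]]])

```text
time_s: 4.1
eef_pos: [0.4653, 0.1767, 0.0965]
eef_rot: [-0.0, 0.113, 0.994, -0.0]
wrist_force: [1.0, -0.7, -0.1]
opening: 0.638
grasp_force: 63.5
```

Request:
servo_tool(motion=[[[0,-4.5,0,0,1],[0,-9,0,0,1],[0,-13.5,0,0,1],[-0.3,-18,0,0,1],[-0.3,-22.5,0,0,1]]])

```text
time_s: 4.6
eef_pos: [0.4175, -0.043, 0.0967]
eef_rot: [-0.0, 0.114, 0.994, 0.0]
wrist_force: [-0.3, -1.2, -0.6]
opening: 0.64
grasp_force: 63.5
```

Request:
servo_tool(motion=[[[0,-4.5,0,0,1],[0,-9,0,0,1],[0,-13.5,0,0,1],[-0.3,-18,0,0,1],[-0.3,-20,0,0,1]]])

```text
time_s: 5.1
eef_pos: [0.3753, -0.2405, 0.097]
eef_rot: [0.0, 0.115, 0.993, -0.001]
wrist_force: [0.0, -0.2, -0.4]
opening: 0.638
grasp_force: 63.5
```

Request:
servo_tool(motion=[[[0,0,0,0,1],[0,0,0,0,1]]])

```text
time_s: 5.3
eef_pos: [0.3755, -0.2365, 0.0964]
eef_rot: [-0.001, 0.114, 0.993, 0.001]
wrist_force: [-0.2, -0.6, -1.2]
opening: 0.638
grasp_force: 63.5
```

Run:
```python
from h import *
o,c=snap('wrist'); save(c,'w4.png'); print(o['eef_pos'],o['q'])
go(.3704,-.2709,.045)
```

```text
[ 0.37548917 -0.23650277  0.09643278] [-8.30937781e-01  1.13356473e-01  2.05050338e+00  3.13483185e-04
  9.79771793e-01 -2.17267780e+00]
shift cm [-0.29 -3.54  5.14] rows 1.2496181681469538
```

View pics/w4.png

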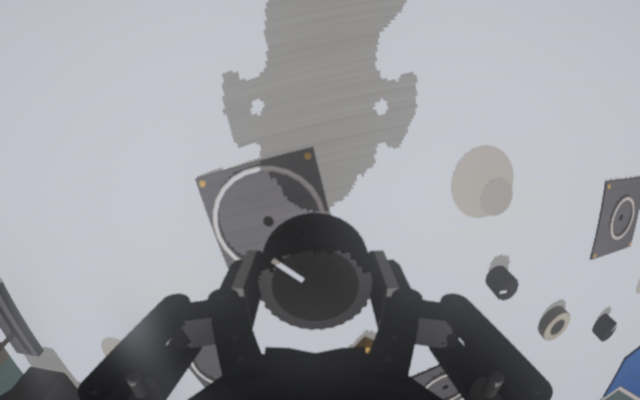

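The wrist view shows plate_57 with its shaft hole at about (268,221) and the knob still held level. I'll use the hole as a second measurement of the plate centre.

Run:
```python
from h import *
o,c=snap('wrist'); print(wpt(o,c,268,221,.003), wpt(o,c,618,217,.003))
go(.3704,-.2709,.045)
```

```text
[ 0.37130967 -0.26994324  0.003     ] [0.45855738 0.09301011 0.003     ]
shift cm [-0.27 -3.57  5.16] rows 1.2552817662966018
```

Request:
servo_tool(motion=[[[-0.3,-3.5,2,0,1],[-0.3,-3.5,4.5,0,1],[-0.3,-3.5,5.1,0,1],[-0.3,-3.5,5.1,0,1],[-0.3,-3.5,5.1,0,1]]])

```text
time_s: 5.9
eef_pos: [0.3716, -0.271, 0.0467]
eef_rot: [-0.0, 0.113, 0.994, 0.0]
wrist_force: [0.8, -0.5, -0.5]
opening: 0.637
grasp_force: 63.6
```

Run:
```python
from h import *
go(.3704,-.2712,.033)
```

```text
shift cm [ 0.11 -0.05  1.37] rows 0.27576038251955637
```

Request:
servo_tool(motion=[[[0,0,0.7,0,1],[0,0,1.1,0,1],[0,0,1.4,0,1],[0,0,1.5,0,1],[0,0,1.5,0,1]]])

```text
time_s: 6.4
eef_pos: [0.3712, -0.2718, 0.0313]
eef_rot: [-0.0, 0.114, 0.994, 0.0]
wrist_force: [0.6, -0.8, -0.7]
opening: 0.638
grasp_force: 63.8
```

Request:
servo_tool(motion=[[[0,0,0.1,0,1],[0,0,0.15,0,1],[0,0,0.15,0,1]]])

```text
time_s: 6.7
eef_pos: [0.3712, -0.2719, 0.0312]
eef_rot: [-0.0, 0.114, 0.994, 0.0]
wrist_force: [-4.5, 4.4, 21.2]
opening: 0.639
grasp_force: 65.9
```

Contact is made. I'll release and rise.

Request:
servo_tool(motion=[[[0,0,-0.1,0,0.3],[0,0,-0.1,0,-0.3],[0,0,-0.1,0,-1],[0,0,-0.1,0,-1],[0,0,-0.1,0,-1]]])

```text
time_s: 7.2
eef_pos: [0.3712, -0.2718, 0.0307]
eef_rot: [-0.0, 0.114, 0.994, 0.0]
wrist_force: [0.2, 0.2, 0.6]
opening: 1.001
grasp_force: 0.0
```

Request:
servo_tool(motion=[[[0,0,0,0,-1],[0,0,-1,0,-1],[0,0,-3,0,-1],[0,0,-7,0,-1],[0,0,-10,0,-1]]])

```text
time_s: 7.7
eef_pos: [0.3714, -0.272, 0.133]
eef_rot: [0.0, 0.114, 0.994, -0.0]
wrist_force: [-0.0, -0.5, 0.2]
opening: 1.001
grasp_force: 0.0
```

Run:
```python
from h import *
o,c=snap('wrist'); save(c,'w5.png'); print(o['eef_pos']); go(.394,.286,.13)
```

```text
[ 0.37135086 -0.27198132  0.13304   ]
shift cm [10.63 55.06  0.41] rows 11.215119948280389
```

View pics/w5.png

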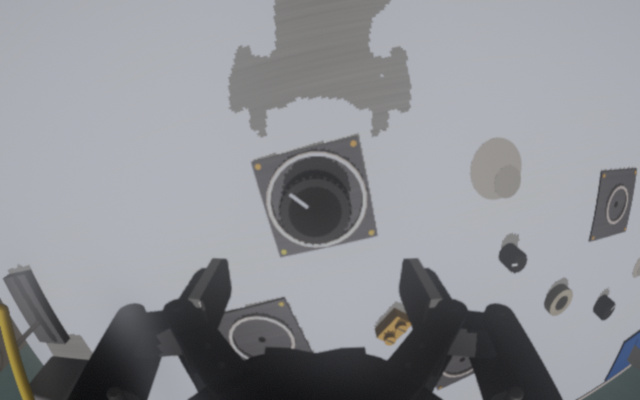

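Knob_57 stands centred in its ring at about (316,200). Next is knob_45.

Request:
servo_tool(motion=[[[1,4.5,0,0,-1],[2,9,0,0,-1],[2.9,14,0,0,-1],[3.8,18.5,0,0,-1],[4.6,23,0,0,-1]]])

```text
time_s: 8.25
eef_pos: [0.3781, -0.0357, 0.1314]
eef_rot: [0.001, 0.114, 0.993, -0.0]
wrist_force: [1.0, -0.3, -0.6]
opening: 0.997
grasp_force: 0.0
```

Request:
servo_tool(motion=[[[1,4.5,0,0,-1],[2,9,0,0,-1],[2.9,14,0,0,-1],[3.8,18.5,0,0,-1],[4.6,23,0,0,-1]]])

```text
time_s: 8.75
eef_pos: [0.3852, 0.1993, 0.1315]
eef_rot: [0.001, 0.113, 0.994, 0.0]
wrist_force: [1.7, -0.2, 0.3]
opening: 1.002
grasp_force: 0.0
```

Request:
servo_tool(motion=[[[0.8,4.5,0,0,-1],[1.4,9,0,0,-1],[1.4,9,0,0,-1],[1.4,9,0,0,-1]]])

```text
time_s: 9.15
eef_pos: [0.3917, 0.2887, 0.1309]
eef_rot: [-0.0, 0.112, 0.994, -0.0]
wrist_force: [-0.1, 0.1, 0.1]
opening: 1.0
grasp_force: 0.0
```

Run:
```python
from h import *
o,c=snap('wrist'); print(o['eef_pos'])
p=wmeas(o,c,316,190,.012,80,50); go(.394,.286,.05); go(p[0],p[1],.05)
```

```text
[0.39166503 0.28872142 0.13089622]
px 312 205 27.3 (50, 54) pos [0.3913 0.2866 0.012 ]
shift cm [-0.27 -0.11  8.08] rows 1.6164333814142786
shift cm [ 0.01 -0.11  8.08] rows 1.615568037213866
```

Request:
servo_tool(motion=[[[-0.2,-0.2,4,0,-1],[-0.2,-0.2,8,0,-1],[-0.2,-0.2,10,0,-1],[-0.2,-0.2,10,0,-1],[-0.2,-0.2,10,0,-1]]])

```text
time_s: 9.7
eef_pos: [0.394, 0.2845, 0.0313]
eef_rot: [-0.0, 0.115, 0.993, -0.0]
wrist_force: [-0.2, 0.4, -0.4]
opening: 1.002
grasp_force: 0.0
```

Run:
```python
from h import *
go(.3935,.2862,.030)
```

```text
shift cm [0.08 0.15 0.13] rows 0.04324489202803838
```

Request:
servo_tool(motion=[[[0.1,0.1,0.1,0,-1],[0.1,0.1,0.1,0,0],[0.1,0.1,0.1,0,1],[0.1,0.1,0.1,0,1],[0.1,0.1,0.1,0,1]]])

```text
time_s: 10.2
eef_pos: [0.3935, 0.287, 0.0309]
eef_rot: [0.001, 0.114, 0.994, 0.0]
wrist_force: [-2.2, -1.1, 8.4]
opening: 0.495
grasp_force: 60.0
```

Request:
servo_tool(motion=[[[0,0,0,0,1],[0,0,0,0,1],[0,0,-0.5,0,1],[0,0,-3,0,1],[0,0,-6,0,1]]])

```text
time_s: 10.7
eef_pos: [0.3916, 0.2862, 0.0895]
eef_rot: [-0.001, 0.114, 0.994, -0.001]
wrist_force: [0.1, -0.5, -0.1]
opening: 0.493
grasp_force: 60.9
```

Run:
```python
from h import *
o,c=snap('wrist'); save(c,'w6.png'); print(o['eef_pos'],o['opening'],o['grasp_force'])
go(.5101,-.3631,.1)
```

```text
[0.39162074 0.28622581 0.08954654] 0.4931764577777848 60.892131328582764
shift cm [-25.88 -60.82  -0.59] rows 13.220976142661112
```

View pics/w6.png

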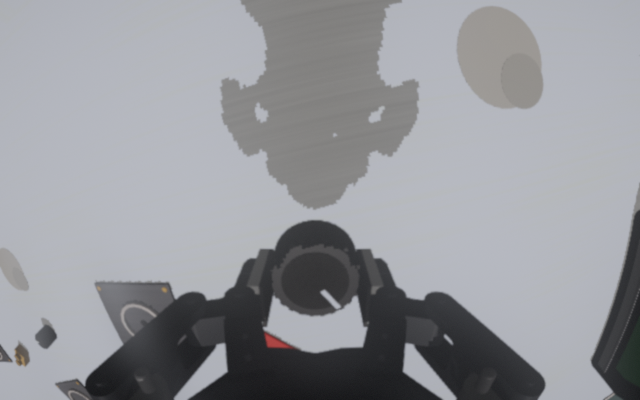

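Knob_45 is held level at (315,275). I'll carry it to plate_45.

Request:
servo_tool(motion=[[[-1.8,-4.3,-0.5,0,1],[-3.6,-8.6,-1,0,1],[-5.4,-12.9,-1,0,1],[-7.2,-17.2,-1,0,1],[-9,-21.5,-1,0,1]]])

```text
time_s: 11.25
eef_pos: [0.4322, 0.0553, 0.1002]
eef_rot: [0.001, 0.113, 0.994, 0.0]
wrist_force: [1.4, -0.1, -0.3]
opening: 0.493
grasp_force: 61.0
```

Request:
servo_tool(motion=[[[-1.8,-4.3,0,0,1],[-3.6,-8.6,0,0,1],[-5.4,-12.9,0,0,1],[-7.2,-17.2,0,0,1],[-9,-21.5,0,0,1]]])

```text
time_s: 11.75
eef_pos: [0.4712, -0.1749, 0.1]
eef_rot: [0.0, 0.114, 0.994, -0.0]
wrist_force: [1.4, 0.6, -0.9]
opening: 0.496
grasp_force: 61.0
```

Request:
servo_tool(motion=[[[-1.8,-4.3,0,0,1],[-3.6,-8.6,0,0,1],[-5.4,-12,0,0,1],[-6.5,-15,0,0,1],[-6.5,-15,0,0,1]]])

```text
time_s: 12.25
eef_pos: [0.501, -0.3382, 0.1004]
eef_rot: [0.001, 0.115, 0.993, -0.001]
wrist_force: [-0.1, 1.3, 0.7]
opening: 0.498
grasp_force: 61.1
```

Request:
servo_tool(motion=[[[0,0,0,0,1],[0,0,0,0,1]]])

```text
time_s: 12.45
eef_pos: [0.5002, -0.3323, 0.0994]
eef_rot: [-0.001, 0.113, 0.994, 0.001]
wrist_force: [-0.5, 0.6, -0.8]
opening: 0.497
grasp_force: 61.1
```

Run:
```python
from h import *
o,c=snap('wrist'); save(c,'w7.png'); print(o['eef_pos'],o['q'])
go(.5101,-.3631,.045)
```

```text
[ 0.50018485 -0.33232415  0.09937525] [-7.83976974e-01  4.18042478e-01  1.65005754e+00  2.27082533e-04
  1.07501509e+00 -2.12767278e+00]
shift cm [-1.65 -2.8   5.45] rows 1.2690172263906487
```

View pics/w7.png

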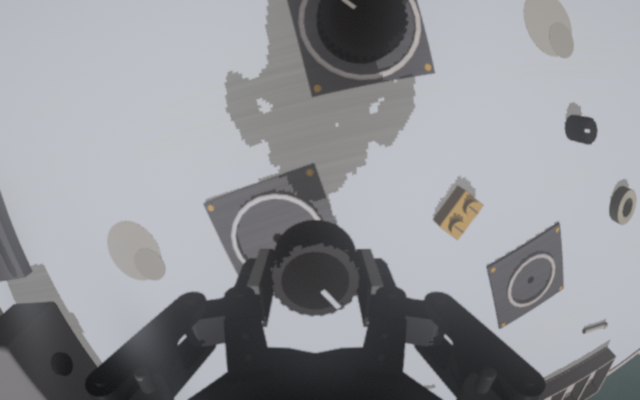

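Plate_45 is at about (275,230), with the terminal well clear at (458,213). I'll go above the ring.

Request:
servo_tool(motion=[[[-1.6,-2.8,2,0,1],[-1.6,-2.8,4.5,0,1],[-1.6,-2.8,5.4,0,1],[-1.6,-2.8,5.4,0,1],[-1.6,-2.8,5.4,0,1]]])

```text
time_s: 13.0
eef_pos: [0.5101, -0.3637, 0.0463]
eef_rot: [-0.0, 0.113, 0.994, 0.0]
wrist_force: [-0.5, -0.4, 1.4]
opening: 0.492
grasp_force: 61.1
```

Run:
```python
from h import *
o,c=snap('wrist');print(wpt(o,c,531,280,.003)) 
go(.5101,-.3631,.033)
```

```text
[ 0.57957805 -0.21320188  0.003     ]
shift cm [0.06 0.1  1.39] rows 0.2791814516521305
```

Request:
servo_tool(motion=[[[0,0,0.6,0,1],[0,0,1.0,0,1],[0,0,1.2,0,1],[0,0,1.3,0,1],[0,0,1.3,0,1]]])

```text
time_s: 13.55
eef_pos: [0.5098, -0.3644, 0.034]
eef_rot: [-0.0, 0.114, 0.994, 0.0]
wrist_force: [-4.5, 3.4, 9.6]
opening: 0.493
grasp_force: 62.1
```

Request:
servo_tool(motion=[[[0,0,0.05,0,1],[0,0,0.1,0,1]]])

```text
time_s: 13.75
eef_pos: [0.5098, -0.3644, 0.0339]
eef_rot: [-0.0, 0.114, 0.994, 0.0]
wrist_force: [-8.1, 6.9, 20.0]
opening: 0.494
grasp_force: 62.7
```

Request:
servo_tool(motion=[[[0,0,-0.1,0,0.4],[0,0,-0.1,0,-0.3],[0,0,-0.1,0,-1],[0,0,-0.1,0,-1],[0,0,-0.1,0,-1]]])

```text
time_s: 14.25
eef_pos: [0.5097, -0.3645, 0.0325]
eef_rot: [-0.0, 0.114, 0.994, 0.0]
wrist_force: [0.1, -0.6, 0.5]
opening: 0.999
grasp_force: 0.0
```

Request:
servo_tool(motion=[[[0,0,0,0,-1],[0,0,-1,0,-1],[0,0,-3,0,-1],[0,0,-7,0,-1],[0,0,-10,0,-1]]])

```text
time_s: 14.75
eef_pos: [0.5101, -0.3649, 0.1353]
eef_rot: [0.001, 0.114, 0.994, -0.0]
wrist_force: [0.6, 0.3, 0.5]
opening: 0.999
grasp_force: 0.0
```

Run:
```python
from h import *
o,c=snap('wrist'); save(c,'w8.png'); print(o['eef_pos']); go(.632,.1175,.14)
```

```text
[ 0.5101446  -0.36486554  0.13526445]
shift cm [-0.71 49.9  -0.15] rows 9.981349289517341
```

View pics/w8.png

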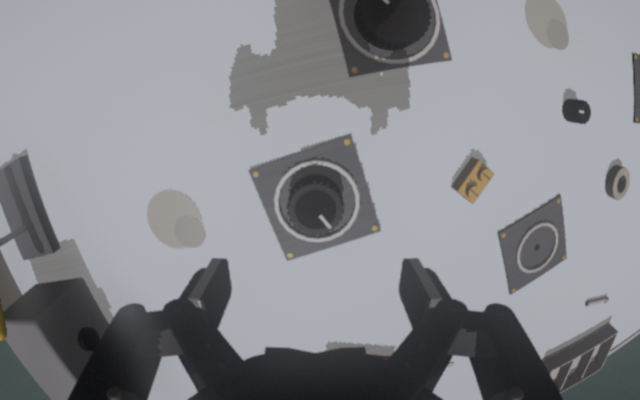

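Knob_45 stands centred in its ring at (316,200). Next is knob_34.

Request:
servo_tool(motion=[[[0,4.5,0,0,-1],[0,9,0,0,-1],[0,13.5,0,0,-1],[-0.3,18,0,0,-1],[-0.3,22.5,0,0,-1]]])

```text
time_s: 15.3
eef_pos: [0.5642, -0.1445, 0.1337]
eef_rot: [0.001, 0.114, 0.994, -0.0]
wrist_force: [0.9, -0.3, 0.9]
opening: 1.003
grasp_force: 0.0
```

Request:
servo_tool(motion=[[[0,4.5,0,0,-1],[0,9,0,0,-1],[0,13.5,0,0,-1],[-0.4,18,0,0,-1],[-0.4,22.5,0,0,-1]]])

```text
time_s: 15.8
eef_pos: [0.619, 0.074, 0.1337]
eef_rot: [0.001, 0.114, 0.994, -0.0]
wrist_force: [-0.5, -1.0, 0.4]
opening: 1.002
grasp_force: 0.0
```

Request:
servo_tool(motion=[[[0,4,0,0,-1],[0,5,0,0,-1],[0,5,0,0,-1],[0,5,0,0,-1]]])

```text
time_s: 16.2
eef_pos: [0.6294, 0.1201, 0.1328]
eef_rot: [-0.0, 0.114, 0.994, -0.0]
wrist_force: [-0.1, 0.2, -0.0]
opening: 1.002
grasp_force: 0.0
```

Run:
```python
from h import *
o,c=snap('wrist'); print(o['eef_pos'])
wmeas(o,c,316,190,.012,70,50); go(.632,.1175,.031)
```

```text
[0.62939962 0.12008872 0.13283569]
px 314 194 13.6 (28, 10) pos [0.6205 0.1211 0.012 ]
shift cm [-0.3  -0.13 10.18] rows 2.0372718697445604
```

Run:
```python
from h import *
o,c=snap('wrist')
for th in (85,95,105): wmeas(o,c,316,195,.012,th,35)
```

```text
px 314 208 23.2 (40, 44) pos [0.6322 0.1183 0.012 ]
px 314 208 23.6 (40, 45) pos [0.6324 0.1178 0.012 ]
px 314 208 24.4 (42, 45) pos [0.6325 0.1182 0.012 ]
```

Request:
servo_tool(motion=[[[-0.2,-0.1,4,0,-1],[-0.2,-0.1,7,0,-1],[-0.2,-0.1,7,0,-1],[-0.2,-0.1,7,0,-1]]])

```text
time_s: 16.7
eef_pos: [0.6311, 0.1183, 0.0628]
eef_rot: [-0.001, 0.114, 0.993, -0.0]
wrist_force: [0.9, -0.1, -0.1]
opening: 0.999
grasp_force: 0.0
```

Run:
```python
from h import *
o,c=snap('wrist');save(c,'w9.png')
wmeas(o,c,316,240,.012,95,60); go(.632,.1175,.031)
```

```text
px 314 243 31.9 (56, 63) pos [0.6317 0.1179 0.012 ]
shift cm [ 0.01 -0.12  3.33] rows 0.6656293958694796
```

View pics/w9.png

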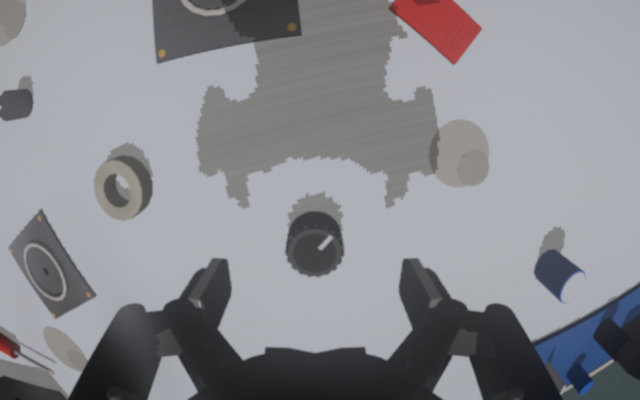

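Knob_34 is at (314,243), centred between the fingers, and the core is clear at (122,188). I'll descend and grip.

Request:
servo_tool(motion=[[[0,-0.1,2.5,0,-1],[0,-0.1,3.2,0,-1],[0,-0.1,3.2,0,-1],[0,-0.1,3.2,0,0.2],[0,-0.1,3.2,0,1]]])

```text
time_s: 17.25
eef_pos: [0.632, 0.1186, 0.0323]
eef_rot: [0.001, 0.114, 0.994, 0.0]
wrist_force: [-0.4, -0.4, -0.5]
opening: 0.695
grasp_force: 0.0
```

Request:
servo_tool(motion=[[[0,0,0,0,1],[0,0,0,0,1],[0,0,0,0,1],[0,0,0,0,1],[0,0,0,0,1]]])

```text
time_s: 17.75
eef_pos: [0.632, 0.1186, 0.032]
eef_rot: [0.001, 0.114, 0.994, 0.0]
wrist_force: [-0.9, 0.8, 5.9]
opening: 0.364
grasp_force: 59.7
```

Request:
servo_tool(motion=[[[0,0,-0.5,0,1],[0,0,-3,0,1],[0,0,-6,0,1],[0,0,-6,0,1]]])

```text
time_s: 18.15
eef_pos: [0.634, 0.1186, 0.0954]
eef_rot: [0.004, 0.114, 0.994, 0.0]
wrist_force: [0.7, 0.3, 0.1]
opening: 0.365
grasp_force: 59.4
```

Run:
```python
from h import *
go(.6165,-.1381,.09)
```

```text
shift cm [ -4.09 -25.41   0.53] rows 5.147883571113786
```

Request:
servo_tool(motion=[[[-0.7,-4.3,0,0,1],[-1.4,-8.6,0,0,1],[-2.1,-12.9,0,0,1],[-2.8,-17.2,0,0,1],[-3.4,-21,0,0,1]]])

```text
time_s: 18.65
eef_pos: [0.6159, -0.0956, 0.0901]
eef_rot: [-0.001, 0.114, 0.993, 0.0]
wrist_force: [0.8, -0.1, 0.0]
opening: 0.366
grasp_force: 59.5
```

Request:
servo_tool(motion=[[[-0.5,-3,0,0,1],[-0.5,-4,0,0,1],[-0.5,-4,0,0,1],[-0.5,-4,0,0,1]]])

```text
time_s: 19.05
eef_pos: [0.6122, -0.1327, 0.0902]
eef_rot: [-0.001, 0.114, 0.994, 0.0]
wrist_force: [-0.4, 0.6, 0.4]
opening: 0.365
grasp_force: 59.5
```

Run:
```python
from h import *
print(ctrl.get_obs()['eef_pos']); go(.6165,-.1381,.045)
```

```text
[ 0.61220954 -0.13269124  0.09024016]
shift cm [-0.55 -0.43  4.52] rows 0.9152780648159535
```

Request:
servo_tool(motion=[[[-0.5,-0.4,2,0,1],[-0.5,-0.4,4,0,1],[-0.5,-0.4,4.4,0,1],[-0.5,-0.4,4.4,0,1],[-0.5,-0.4,4.4,0,1]]])

```text
time_s: 19.55
eef_pos: [0.6172, -0.138, 0.0476]
eef_rot: [0.0, 0.113, 0.994, -0.0]
wrist_force: [-0.1, -0.9, 0.6]
opening: 0.365
grasp_force: 59.5
```

Run:
```python
from h import *
go(.6165,-.1381,.035)
```

```text
shift cm [ 0.06 -0.02  1.26] rows 0.25181604700336846
```

Request:
servo_tool(motion=[[[0,0,0.6,0,1],[0,0,1.0,0,1],[0,0,1.2,0,1],[0,0,1.3,0,1],[0,0,1.3,0,1]]])

```text
time_s: 20.05
eef_pos: [0.6165, -0.1388, 0.0349]
eef_rot: [-0.0, 0.114, 0.994, 0.0]
wrist_force: [-4.5, 1.4, 9.4]
opening: 0.362
grasp_force: 60.6
```

Request:
servo_tool(motion=[[[0,0,0.05,0,1],[0,0,0.1,0,1]]])

```text
time_s: 20.25
eef_pos: [0.6166, -0.1388, 0.0349]
eef_rot: [-0.0, 0.114, 0.994, 0.0]
wrist_force: [-9.6, 2.4, 18.9]
opening: 0.361
grasp_force: 61.3
```

Request:
servo_tool(motion=[[[0,0,-0.1,0,0.4],[0,0,-0.1,0,-0.3],[0,0,-0.1,0,-1],[0,0,-0.1,0,-1],[0,0,-0.1,0,-1]]])

```text
time_s: 20.75
eef_pos: [0.6164, -0.1388, 0.0335]
eef_rot: [-0.0, 0.114, 0.994, 0.0]
wrist_force: [-0.3, 0.8, 0.1]
opening: 0.992
grasp_force: 0.0
```

Request:
servo_tool(motion=[[[0,0,0,0,-1],[0,0,-1,0,-1],[0,0,-3,0,-1],[0,0,-7,0,-1],[0,0,-10,0,-1]]])

```text
time_s: 21.25
eef_pos: [0.617, -0.139, 0.1363]
eef_rot: [0.001, 0.114, 0.994, -0.0]
wrist_force: [0.6, -1.1, 0.2]
opening: 0.997
grasp_force: 0.0
```

Run:
```python
from h import *
o,c=snap('wrist'); save(c,'w10.png'); print(o['eef_pos']); go(.4743,-.0855,.14)
```

```text
[ 0.61698446 -0.13896614  0.13628141]
shift cm [15.43  2.03  0.07] rows 3.1126353586099422
```

View pics/w10.png

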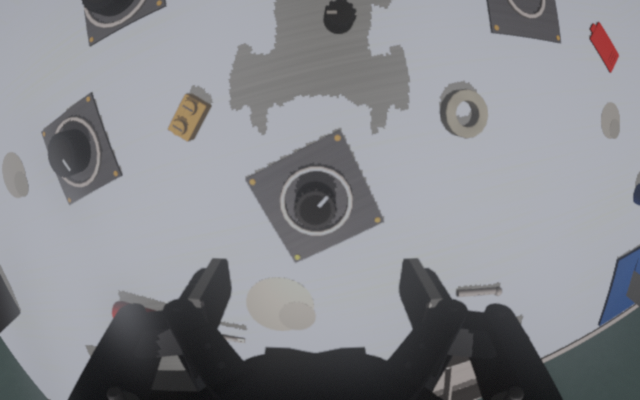

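Knob_34 is centred in its ring at (316,200). The core at (464,113) and the terminal at (189,117) are undisturbed. Last is knob_24.

Request:
servo_tool(motion=[[[4.5,0.6,0,0,-1],[9,1.2,0,0,-1],[13,1.7,0,0,-1],[15.4,2,0,0,-1],[15.4,2,0,0,-1]]])

```text
time_s: 21.8
eef_pos: [0.4683, -0.0831, 0.1337]
eef_rot: [-0.001, 0.113, 0.994, 0.0]
wrist_force: [1.3, -0.3, 0.2]
opening: 0.998
grasp_force: 0.0
```

Request:
servo_tool(motion=[[[0,0,0,0,-1],[0,0,3,0,-1],[0,0,7,0,-1],[0,0,7,0,-1],[0,0,7,0,-1]]])

```text
time_s: 22.3
eef_pos: [0.4715, -0.0848, 0.0638]
eef_rot: [-0.001, 0.114, 0.994, 0.0]
wrist_force: [1.2, 0.7, 0.3]
opening: 0.998
grasp_force: 0.0
```

Run:
```python
from h import *
o,c=snap('wrist');print(o['eef_pos'])
for th in (85,95): p=wmeas(o,c,316,240,.012,th,45)
go(.4743,-.0855,.032); go(p[0],p[1],.032)
```

```text
[ 0.47149511 -0.08479108  0.06382549]
px 312 245 23.4 (36, 47) pos [ 0.4736 -0.0865  0.012 ]
px 312 245 24.2 (39, 49) pos [ 0.4737 -0.0867  0.012 ]
shift cm [-0.18  0.02  3.3 ] rows 0.6606283059707115
shift cm [-0.15 -0.12  3.3 ] rows 0.6606910213606602
```

Request:
servo_tool(motion=[[[-0.2,-0.1,2,0,-1],[-0.2,-0.1,3.2,0,-1],[-0.2,-0.1,3.2,0,-1],[-0.2,-0.1,3.2,0,0],[-0.2,-0.1,3.2,0,1]]])

```text
time_s: 22.85
eef_pos: [0.4735, -0.0862, 0.0328]
eef_rot: [0.001, 0.114, 0.994, -0.0]
wrist_force: [-0.6, 0.0, -0.3]
opening: 0.691
grasp_force: 0.0
```

Request:
servo_tool(motion=[[[0,0,0,0,1],[0,0,0,0,1],[0,0,0,0,1],[0,0,0,0,1],[0,0,0,0,1]]])

```text
time_s: 23.35
eef_pos: [0.4732, -0.0861, 0.0325]
eef_rot: [0.0, 0.114, 0.994, -0.0]
wrist_force: [-1.8, 0.3, 5.2]
opening: 0.245
grasp_force: 58.5
```

Request:
servo_tool(motion=[[[0,0,0,0,1],[0,0,-0.5,0,1],[0,0,-3,0,1],[0,0,-6,0,1],[0,0,-6,0,1]]])

```text
time_s: 23.85
eef_pos: [0.4755, -0.0871, 0.0957]
eef_rot: [0.003, 0.114, 0.994, -0.001]
wrist_force: [-0.1, -0.4, 0.2]
opening: 0.244
grasp_force: 58.8
```

Run:
```python
from h import *
go(.4605,.0998,.09)
```

```text
shift cm [ 5.68 17.87  0.5 ] rows 3.7519643900918167
```

Request:
servo_tool(motion=[[[1.3,4.2,0,0,1],[2.6,8.4,0,0,1],[3.9,12.6,0,0,1],[5.2,16.8,0,0,1],[5.7,17.9,0,0,1]]])

```text
time_s: 24.35
eef_pos: [0.4564, 0.1045, 0.0913]
eef_rot: [-0.001, 0.112, 0.994, 0.0]
wrist_force: [-0.6, -0.6, 0.0]
opening: 0.242
grasp_force: 58.9
```

Request:
servo_tool(motion=[[[0,0,0,0,1],[0,0,2,0,1],[0,0,4,0,1],[0,0,4,0,1],[0,0,4,0,1]]])

```text
time_s: 24.85
eef_pos: [0.4576, 0.1001, 0.0516]
eef_rot: [-0.001, 0.114, 0.993, -0.0]
wrist_force: [-0.0, 0.5, 0.0]
opening: 0.245
grasp_force: 58.9
```

Run:
```python
from h import *
go(.4605,.0998,.0355)
```

```text
shift cm [-0.29  0.04  1.61] rows 0.32809195686907305
```

Request:
servo_tool(motion=[[[-0.3,0,0.7,0,1],[-0.3,0,1.2,0,1],[-0.3,0,1.5,0,1],[-0.3,0,1.6,0,1],[-0.3,0,1.6,0,1]]])

```text
time_s: 25.35
eef_pos: [0.4605, 0.1006, 0.0357]
eef_rot: [-0.0, 0.114, 0.994, -0.0]
wrist_force: [0.2, 0.4, -1.0]
opening: 0.247
grasp_force: 58.9
```

Request:
servo_tool(motion=[[[0,0,0.05,0,1],[0,0,0.1,0,1]]])

```text
time_s: 25.55
eef_pos: [0.4608, 0.1007, 0.0355]
eef_rot: [0.0, 0.114, 0.994, -0.0]
wrist_force: [-3.9, -0.3, 13.0]
opening: 0.247
grasp_force: 60.0
```

Request:
servo_tool(motion=[[[0,0,-0.1,0,0.6],[0,0,-0.1,0,0],[0,0,-0.1,0,-1],[0,0,-0.1,0,-1],[0,0,-0.1,0,-1]]])

```text
time_s: 26.05
eef_pos: [0.4605, 0.1006, 0.0357]
eef_rot: [-0.0, 0.114, 0.994, -0.0]
wrist_force: [0.1, -0.2, -0.1]
opening: 0.907
grasp_force: 0.0
```

Request:
servo_tool(motion=[[[0,0,0,0,-1],[0,0,-1,0,-1],[0,0,-4,0,-1],[0,0,-9,0,-1],[0,0,-13,0,-1]]])

```text
time_s: 26.55
eef_pos: [0.4607, 0.1006, 0.1684]
eef_rot: [0.0, 0.114, 0.994, 0.0]
wrist_force: [1.3, -0.0, 0.5]
opening: 0.998
grasp_force: 0.0
```

Request:
servo_tool(motion=[[[0,0,0,0,-1],[0,0,0,0,-1],[0,0,0,0,-1]]])

```text
time_s: 26.85
eef_pos: [0.4596, 0.1006, 0.1649]
eef_rot: [-0.001, 0.114, 0.994, -0.0]
wrist_force: [-0.4, 0.8, -1.3]
opening: 1.0
grasp_force: 0.0
```

Run:
```python
from h import *
o,c=snap('wrist'); save(c,'w11.png'); print(o['eef_pos'])
```

```text
[0.45964669 0.1006179  0.16486912]
```

View pics/w11.png

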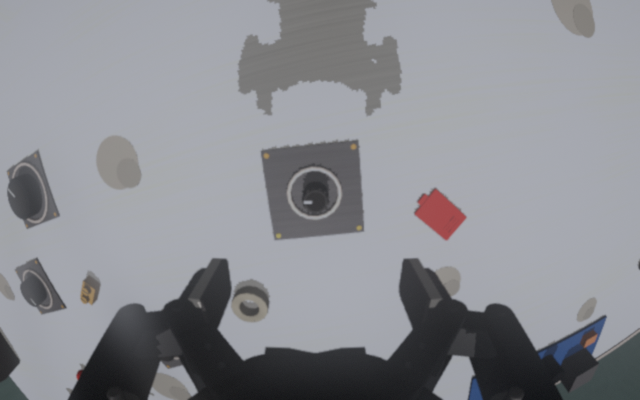

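Knob_24 stands centred in its ring at (315,190), and the core and terminal are in place. I'll hand in.

```bash
python3 -c "
from bench import ctrl
print(ctrl.hand_in())"
```

```text
the job is handed in; nothing more can be done
None
```

I placed all four knobs upright in their matching rings, biggest to smallest, in about 27 s, without touching the core or terminal, and handed the job in; no verdict came back.

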